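# Turn a circuit board over against the stop of a turning block

### The arm

A 6-joint arm with a two-finger parallel gripper is mounted at the origin on a cart in front of the work surface, level with it; the furniture and walls round the work are solid. World frame = base frame: x ahead of the robot, y to its left, z up, the work surface at z = 0. Lengths are in mm, angles in rad, forces in N, time in s.
With the tool pointing down it reaches from about 350 to 925 mm from the base axis. Payload 6.4 kg.
Tool frame: the origin (TCP) lies at the very end of the fingers, on their centre line; the grasp point (between the pads) lies 19 mm behind it; z points along the fingers, y is the line along which they close (so a half turn about z gives the same grasp; the last joint's range is limited). The gripper opens to 85 mm and grips with 20 to 120 N. Pads are 22 mm wide; open, the fingers measure 114 mm over their backs; the gripper's body (76 mm by 85 mm) begins 54 mm behind the grasp point. The pads swing forward as they close: fully open they stand 13 mm farther back than shut.
Start: joints at [1.047, 0.245, 1.558, -0, 1.339, -0.174], TCP at [222.759, 610.649, 231.29] pointing down, gripper open.
Joint ranges: [-3.13, 3.13], [-1.02, 2.26], [0.13, 2.54], [-0.95, 4.09], [0.21, 2.88], [-2.74, 2.74]. Speed limits (rad/s): [2.57, 2.57, 3.14, 3.14, 3.14, 3.14].

### API

Orientations are given as a unit quaternion [x, y, z, w].
In Python, from plant import ctrl gives the robot as it stands.
- The arm moves only by the shell command python3 -m creep 'ROWS' [FORCE]. ROWS is JSON, a list of rows, each a list of 3 entries, a list of its own where there are three numbers: the shift along the world's x, y, z in cm, then the turn about the world's z in degrees, then the finger opening in cm, from 0 to 8.54. A call has 1 to 20 rows; each row is the pose to reach, as a shift and turn from the pose commanded when the call began; what a row does not reach only later rows make up. A row lasts 1/8 s, in which the tool goes at most 62.5 mm and 10.7 degrees, less where a joint would pass 70% of its speed; a pose out of reach is approached as far as the arm can. A call with a gripper value outside its range is refused whole. The fingers move at their own pace and stop on an object; FORCE is the grip in N (left out, the last holds). Time passes only in rows, so rows that repeat a pose let the fingers close. It gives the time, the measured TCP pose, the force, the opening and the grip force at its end, in the units of the state.
- ctrl.sense(): the state, without advancing time (a new reading comes with each control period).
- ctrl.camera(name): name is "scene" or "top"; returns a dict with "color" (420x560x3 uint8, red, green, blue), "fx", "fy", "cx", "cy" (pixels), "k1" (the pictures are not rectified: a ray, as slopes to the right and down, at radius r is drawn at 1 + k1 r^2 times it, then the intrinsics apply), "position" and "orientation" of the camera in the world. Camera axes: x right, y down, z forward; pixel columns grow to the right and rows downward; lengths in mm; the calibration is good to about 2 mm. A picture is of the moment at which its call begins. There is no depth.
- ctrl.finish_job(): hands the job in; it is judged then, once.
The state is a dict: "time": time; "joint_positions": joint angles; "qd": joint speeds; "joint_efforts": joint torques, N m; "ee_pos": TCP position; "orientation": TCP orientation; "force": force on the tool from outside, world axes, zero at the start; "ft_torque": the same for the moment, N m; "finger_gap": opening from 0.0 (shut) to 1.0 (fully open); "grip_force": force on a finger pad.
Only numpy, scipy, OpenCV 4.12 (cv2) and the standard library are available. Lean on these libraries where they do the work, as an engineer would, in place of code of your own. Each camera call takes 0.05 s, during which the arm holds its last target. There are 200 camera calls.

### The job

The circuit board lies parts-side up on the lower step of the metal turning block, its near end sticking out over the step. Push it along until its far edge sits square against the little wall, then push its near end up from underneath so that it tips up on that edge and falls over the wall, to lie squarely, solder-side up, on the rubber-topped upper step. Use only the outside of the fingers: do not grip the board or lift it off the block, and leave the other things on the bench alone; push gently.

Things in the scene. Friction and masses are not known exactly. Their poses are not given: they have to be found in the camera images.
- turner: fixed stepped aluminium block, 172 x 68 mm, on the bench at some yaw. Origin: on the bench under the middle of the little wall. x points from the lower to the upper step (away from the robot), y along the wall, z up. Lower step: x -72 to 0 mm, top 40 mm above the bench. Wall: plane x = 0, 40 to 48 mm high, full width. Upper step: x 0 to 100 mm, black rubber top 48 mm above the bench
- wall_foot (a point): middle of the foot of the wall, where it meets the lower step, 40 mm above the bench; axes as the block. A fixed white tray with electronics, 45 mm high, stands on the bench left of the block; its near right corner is at about x 0.44, y -0.27 m
- pad_centre (a point): centre of the rubber top of the upper step, 48 mm above the bench; axes as the block
- board: loose green circuit board, 100 (x) x 60 (y) x 4 mm, 80 to 170 g. Origin: centre of its underside (solder side); z points to the parts side (up at the start), x to the edge facing the wall. Parts (metal can, header, sockets) are 6 mm high, 14 mm or more from that edge. It starts on the lower step, 6 to 15 mm short of the wall, within 10 mm of its middle and 0.11 rad of square to it
- lead_edge (a point): middle of the board's edge that faces the wall, on the underside; axes as the board
- near_edge (a point): middle of the board's other end edge, nearest the robot, on the underside; axes as the board. At the start this end sticks out 34 to 43 mm past the lower step (28 mm once the board is against the wall), its underside 40 mm above the bench, with nothing below it
- spanner: steel open-ended spanner, 155 mm long, flat on the bench; a bystander. Origin: centre of its underside
- vial_rack: black rack, 142 x 54 x 28 mm; a bystander. Origin: centre of its underside
- tape_roll: small roll of white tape, 48 mm across, 13 mm high, lying flat; a bystander. Origin: centre of its underside

How it is judged:
By the outcome, as a careful person would: the job done as asked, in the order asked, and still so for the second after the job is handed in, with the robot touching nothing.
It also fails if it takes over 35 s, if anything falls off the work surface, if the arm or the gripper's body presses on something with over 40 N, if the wrist force passes 120 N, or if a joint passes its speed limit or range.

## Working session

There is one attempt and no reset: what is moved stays moved. The work goes in short steps, Python scripts to look and compute and a shell command to move; the robot and the scene stay as the last step left them, time stands still between calls to the robot, and variables do not carry over. Pictures are saved under pics/ and viewed, at most 10 in all, crops included, and the job is handed in when it is done.

```bash
ls; mkdir -p pics; cat > h.py <<'E'
import numpy as np, cv2
from scipy.spatial.transform import Rotation as R
from plant import ctrl
def snap(n,f=None):
    c=ctrl.camera(n)
    if f: cv2.imwrite(f,c["color"][:,:,::-1])
    return c
def ray(c,u,v):
    K=np.array([[c["fx"],0,c["cx"]],[0,c["fy"],c["cy"]],[0,0,1.]])
    p=cv2.undistortPoints(np.array([[[u,v]]],float),K,np.array([c["k1"],0,0,0,0.]))[0,0]
    return np.array(c["position"]),R.from_quat(c["orientation"]).apply([p[0],p[1],1])
def onz(c,u,v,z):
    o,d=ray(c,u,v); return o+d*(z-o[2])/d[2]
def proj(c,P):
    K=np.array([[c["fx"],0,c["cx"]],[0,c["fy"],c["cy"]],[0,0,1.]])
    q=R.from_quat(c["orientation"]).inv().apply(np.atleast_2d(P)-np.array(c["position"]))
    return cv2.projectPoints(q,np.zeros(3),np.zeros(3),K,np.array([c["k1"],0,0,0,0.]))[0][:,0]
E
python3 - <<'E'
from h import *
for n in("top","scene"):
    c=snap(n,f"pics/{n}0.png"); print(n,{k:np.round(v,3) for k,v in c.items() if k!="color"})
print(ctrl.sense())
E
```

```text
pics
top {'fx': np.float64(494.67), 'fy': np.float64(494.67), 'cx': np.float64(277.431), 'cy': np.float64(216.385), 'k1': np.float64(-0.051), 'position': array([ 257.177, -137.15 , 1236.039]), 'orientation': array([ 0.71 , -0.7  ,  0.06 , -0.055])}
scene {'fx': np.float64(483.254), 'fy': np.float64(483.254), 'cx': np.float64(276.011), 'cy': np.float64(212.449), 'k1': np.float64(-0.023), 'position': array([-182.405, -702.674,  821.878]), 'orientation': array([ 0.839, -0.36 ,  0.168, -0.373])}
{'time': 0.1, 'joint_positions': array([ 1.04693614e+00,  2.45725963e-01,  1.55888374e+00,  1.48447378e-05,
        1.33871335e+00, -1.74133327e-01]), 'qd': array([ 0.00026871, -0.00295489, -0.00390339,  0.00143271, -0.00064237,
        0.00202739]), 'joint_efforts': array([-6.52298354e-05, -4.30668962e+01, -3.27131295e+01, -1.12394446e-04,
        2.75878119e-03, -1.27397493e-05]), 'ee_pos': array([222.47489825, 610.21073852, 230.30671039]), 'orientation': array([ 1.73975271e-01,  9.84749641e-01, -8.10570539e-04, -3.02645307e-04]), 'force': array([ 0.0036949 , -0.42394366, -0.43109068]), 'ft_torque': array([-0.00358604,  0.01394945, -0.00323171]), 'grip_force': 0.0, 'finger_gap': 0.9992159078072291}
```

View pics/top0.png

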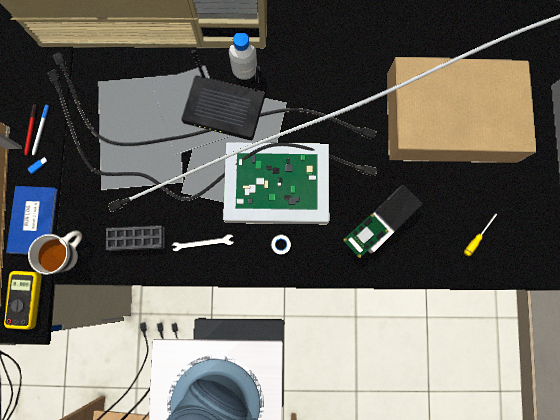

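View pics/scene0.png

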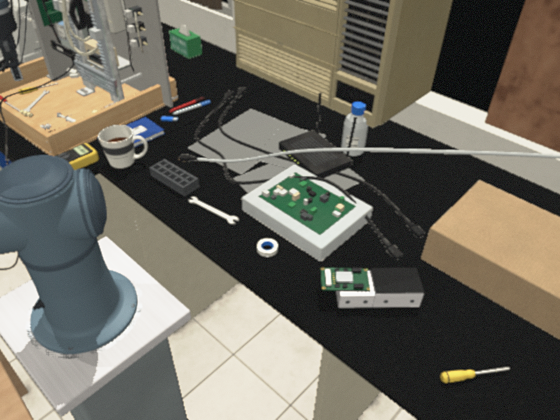

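Top view: the block with the board is at about (380,222), the board's near end at (345,240), and the rubber at (400,205). The tape is at (281,244), the spanner at (203,242), the tray at (276,182). The scene view shows the board at (345,280) and the block running right to (422,285). I'll take close crops next.

```bash
python3 - <<'E'
from h import *
t=cv2.imread("pics/top0.png")[175:270,330:435]; s=cv2.imread("pics/scene0.png")[255:320,310:435]
t=cv2.resize(t,None,fx=5,fy=5,interpolation=cv2.INTER_CUBIC); s=cv2.resize(s,None,fx=4.2,fy=4.2,interpolation=cv2.INTER_CUBIC)
im=np.zeros((t.shape[0],800,3),np.uint8)
im=np.zeros((t.shape[0]+0,525,3),np.uint8); im[:]=t; cv2.imwrite("pics/tc.png",im); cv2.imwrite("pics/sc.png",s); print(t.shape,s.shape)
ct=snap("top");cs=snap("scene")
# is the white cable on the bench?
for z in(0,200,400): print(z, proj(cs,[onz(ct,112,205,z),onz(ct,400,80,z)]).round())
E
```

```text
(475, 525, 3) (273, 525, 3)
0 [[184. 158.]
 [478. 219.]]
200 [[180. 110.]
 [463. 162.]]
400 [[175.  45.]
 [442.  85.]]
```

View pics/tc.png

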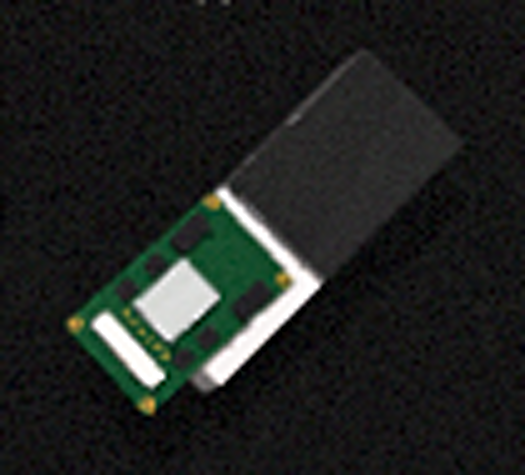

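View pics/sc.png

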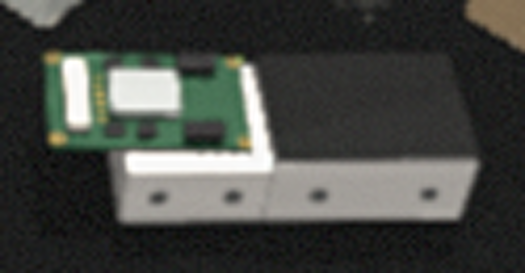

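Top crop: board corners are at full-image pixels ≈(372,213), (389,231), (360,257), (343,239). The rubber corners are ≈(375,213), (394,231), (422,203), (402,185), and the bare step shows on the right side. I'll measure these with masks.

```bash
cat > m.py <<'E'
from h import *
def big(m):
    return max(cv2.findContours(m.astype(np.uint8),cv2.RETR_EXTERNAL,cv2.CHAIN_APPROX_NONE)[0],key=cv2.contourArea)
def rect(c,cnt,z,off=(0,0),s=1):
    # contour on plane z -> min area rectangle in mm
    P=np.array([onz(c,(p[0]+.5)/s-.5+off[0],(p[1]+.5)/s-.5+off[1],z)[:2] for p in cnt[:,0]],np.float32)
    return P,cv2.minAreaRect(P)
def crop(c,box,s=4):
    x0,y0,x1,y1=box
    return cv2.resize(c["color"][y0:y1,x0:x1],None,fx=s,fy=s,interpolation=cv2.INTER_CUBIC),(x0,y0)
E
python3 - <<'E'
from m import *
c=snap("top"); im,off=crop(c,(330,175,435,270)); 
h=cv2.cvtColor(im,cv2.COLOR_RGB2HSV)
g=(h[...,1]>110)&(h[...,2]>50); g=cv2.morphologyEx(g.astype(np.uint8),cv2.MORPH_OPEN,np.ones((5,5)))
P,r=rect(c,big(g),44,off,4); print("board",r, cv2.boxPoints(r).round(1).tolist())
gr=cv2.GaussianBlur(cv2.cvtColor(im,cv2.COLOR_RGB2GRAY),(0,0),5)
ru=(gr>30)&(gr<75); print(np.percentile(gr,[5,20,50,60,70,80]))
blk=(gr>31)&(g==0)
P,r=rect(c,big(cv2.morphologyEx(((gr>31)).astype(np.uint8),cv2.MORPH_OPEN,np.ones((9,9)))),48,off,4); print("all",r,cv2.boxPoints(r).round(1).tolist())
ru=cv2.morphologyEx(((gr>31)&(gr<85)&(g==0)).astype(np.uint8),cv2.MORPH_OPEN,np.ones((25,25)))
P,r=rect(c,big(ru),48,off,4); print("rubber",r,cv2.boxPoints(r).round(1).tolist())
for n,(u,v) in dict(farL=(402.4,185),farR=(422.4,203.4),nearL=(375,213),nearR=(394.2,231)).items(): print(n,onz(c,u,v,48).round(1))
# step bottom right corner
print("step corner z40",onz(c,330+215/5,175+385/5,40).round(1))
o=im.copy(); o[ru>0,0]=200; o[g>0,2]=255; cv2.imwrite("pics/mask.png",o[:,:,::-1])
E
```

```text
board ((390.67022705078125, -339.2688293457031), (61.362342834472656, 46.75818634033203), 42.47044372558594) [[352.29998779296875, -342.70001220703125], [383.79998779296875, -377.20001220703125], [429.1000061035156, -335.79998779296875], [397.5, -301.29998779296875]]
[15. 18. 19. 20. 21. 40.]
all ((440.4062805175781, -401.95745849609375), (79.77555847167969, 211.57814025878906), 43.010337829589844) [[339.1000061035156, -351.79998779296875], [483.3999938964844, -506.5], [541.7000122070312, -452.1000061035156], [397.3999938964844, -297.3999938964844]]
rubber ((480.550048828125, -440.6014099121094), (71.71865844726562, 98.75209045410156), 45.15153121948242) [[420.29998779296875, -431.20001220703125], [490.29998779296875, -500.79998779296875], [540.7999877929688, -450.0], [470.79998779296875, -380.3999938964844]]
farL [ 534.8 -452.3   48. ]
farR [ 489.2 -500.7   48. ]
nearL [ 463.5 -382.8   48. ]
nearR [ 419.7 -429.    48. ]
step corner z40 [ 368.6 -377.8   40. ]
```

View pics/mask.png

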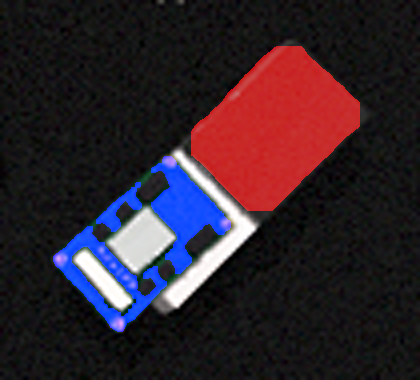

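```bash
cat >> m.py <<'E'
def edge(c,A,B,z,ch=None,w=6,lo=.1,hi=.9):
    """refine line A-B (mm, plane z): strongest step along the normal; returns point, dir, rms"""
    A,B=np.array(A,float),np.array(B,float); d=(B-A)/np.linalg.norm(B-A); n=np.array([-d[1],d[0]])
    im=c["color"].astype(np.float32); im=im.mean(2) if ch is None else im[...,ch]; im=cv2.GaussianBlur(im,(0,0),.7)
    s=np.arange(-w,w+.01,.25); pts=[]
    for t in np.linspace(lo,hi,40):
        q=A+(B-A)*t+s[:,None]*n; px=proj(c,np.c_[q,np.full(len(q),z)]).astype(np.float32)
        v=cv2.remap(im,px[:,0:1],px[:,1:2],cv2.INTER_LINEAR)[:,0]; g=np.abs(np.gradient(v)); k=g.argmax()
        m=slice(max(0,k-6),k+7); pts.append(A+(B-A)*t+n*(g[m]*s[m]).sum()/g[m].sum())
    pts=np.array(pts,np.float32); f=cv2.fitLine(pts,cv2.DIST_HUBER,0,.01,.01).ravel(); dd,p=f[:2],f[2:]
    if dd@d<0: dd=-dd
    return p,dd,np.median(np.abs((pts-p)@[-dd[1],dd[0]])),np.degrees(np.arctan2(dd[1],dd[0]))
def cross(e,f): 
    a=np.linalg.solve(np.c_[e[1],-f[1]],f[0]-e[0]); return e[0]+a[0]*e[1]
def quad(c,C,z,ch=None,w=6):
    E=[edge(c,C[i],C[(i+1)%4],z,ch,w) for i in range(4)]
    return E,[cross(E[i-1],E[i]) for i in range(4)]
E
python3 - <<'E'
from m import *
c=snap("top")
def rep(n,E,Q):
    print(n,"corners",np.round(Q,1).tolist(),"centre",np.mean(Q,0).round(1))
    print("  ang",[round(float(e[3]),1) for e in E],"rms",[round(float(e[2]),2) for e in E],"len",[round(float(np.linalg.norm(Q[i]-Q[(i+1)%4])),1) for i in range(4)])
C=[onz(c,u,v,48)[:2] for u,v in((375,213),(402.4,185),(422.4,203.4),(394.2,231))]
rep("rubber",*quad(c,C,48))
C=[onz(c,330+u/5,175+v/5,44)[:2] for u,v in((66,322),(212,189),(297,278),(148,412))]
rep("board G",*quad(c,C,44,1)); rep("board R",*quad(c,C,44,0))
C=[onz(c,330+u/5,175+v/5,40)[:2] for u,v in((215,390),(322,285))]
print("step side",edge(c,*C,40))
cs=snap("scene")
C=[onz(cs,310+u/4.2,255+v/4.2,44)[:2] for u,v in((45,58),(240,55),(250,148),(57,145))]
rep("scene board R",*quad(cs,C,44,0)); 
C=[onz(cs,310+u/4.2,255+v/4.2,48)[:2] for u,v in((253,55),(447,55),(477,158),(272,158))]
rep("scene rubber",*quad(cs,C,48))
E
```

```text
rubber corners [[462.79998779296875, -374.79998779296875], [540.7000122070312, -451.79998779296875], [489.29998779296875, -500.6000061035156], [420.29998779296875, -430.0]] centre [ 478.2 -439.3]
  ang [-44.7, -136.5, 134.3, 52.4] rms [0.18, 0.4, 0.23, 1.2] len [109.6, 70.8, 98.7, 69.6]
board G corners [[401.70001220703125, -307.8999938964844], [469.29998779296875, -378.79998779296875], [424.3999938964844, -420.6000061035156], [357.6000061035156, -347.70001220703125]] centre [ 413.2 -363.7]
  ang [-46.4, -137.0, 132.4, 42.1] rms [0.48, 1.15, 0.41, 0.89] len [98.0, 61.4, 98.9, 59.4]
board R corners [[398.1000061035156, -311.8999938964844], [464.29998779296875, -375.79998779296875], [420.6000061035156, -416.8999938964844], [358.70001220703125, -347.79998779296875]] centre [ 410.4 -363.1]
  ang [-44.0, -136.8, 131.9, 42.3] rms [1.3, 0.4, 0.4, 0.07] len [92.0, 60.0, 92.7, 53.3]
step side (array([ 393.24857, -403.61356], dtype=float32), array([ 0.70411044, -0.7100905 ], dtype=float32), np.float32(0.13434818), np.float32(-45.24228))
scene board R corners [[397.70001220703125, -309.8999938964844], [462.8999938964844, -385.20001220703125], [414.1000061035156, -414.3999938964844], [357.20001220703125, -350.3999938964844]] centre [ 408. -365.]
  ang [-49.1, -149.1, 131.6, 45.0] rms [3.08, 1.11, 0.81, 0.14] len [99.6, 56.8, 85.6, 57.3]
scene rubber corners [[465.1000061035156, -381.5], [536.5, -453.79998779296875], [487.8999938964844, -501.29998779296875], [417.79998779296875, -428.29998779296875]] centre [ 476.8 -441.2]
  ang [-45.4, -135.7, 133.9, 44.7] rms [0.49, 0.44, 0.09, 0.44] len [101.6, 67.9, 101.1, 66.6]
```

```bash
python3 - <<'E'
from m import *
ct=snap("top");cs=snap("scene")
# cable: scene pts vs top line
def tri(a,b):
    o1,d1=ray(ct,*a);o2,d2=ray(cs,*b); s=np.linalg.lstsq(np.c_[d1,-d2],o2-o1,rcond=None)[0]
    return (o1+s[0]*d1).round(),(o2+s[1]*d2).round()
print("plug",tri((112,205),(186,157)))
# find z so that top pt reprojects on scene cable rows
for u,v in((200,163),(300,122),(400,83),(500,40)):
    print((u,v),[(z,onz(ct,u,v,z)[:2].round().tolist(),proj(cs,onz(ct,u,v,z))[0].round().tolist()) for z in(0,100,200,300)])
F=np.array([443.2,-405.6]);a=np.radians(-45.4);X=np.array([np.cos(a),np.sin(a)]);Y=np.array([-X[1],X[0]])
C=[F+x*X+y*Y for x,y in((-107.4+2.3,40.1-.5),(-7.1,36),(-7.1-2.4,-24),(-109,-19.5))]
for ch in(0,1):
    E,Q=quad(ct,C,44,ch,4); print([( ((q-F)@X).round(1),((q-F)@Y).round(1)) for q in Q],[round(float(e[3]+45.4),1) for e in E],[round(float(e[2]),2) for e in E])
E
```

```text
plug (array([482., 276.,   4.]), array([488., 272.,   4.]))
(200, 163) [(0, [596.0, 57.0], [265.0, 173.0]), (100, [569.0, 41.0], [262.0, 149.0]), (200, [541.0, 26.0], [258.0, 123.0]), (300, [514.0, 10.0], [254.0, 91.0])]
(300, 122) [(0, [711.0, -200.0], [364.0, 195.0]), (100, [674.0, -195.0], [359.0, 170.0]), (200, [637.0, -190.0], [353.0, 141.0]), (300, [601.0, -185.0], [347.0, 108.0])]
(400, 83) [(0, [826.0, -467.0], [477.0, 221.0]), (100, [780.0, -441.0], [469.0, 194.0]), (200, [734.0, -414.0], [461.0, 163.0]), (300, [688.0, -387.0], [452.0, 128.0])]
(500, 40) [(0, [960.0, -750.0], [611.0, 249.0]), (100, [903.0, -701.0], [601.0, 220.0]), (200, [846.0, -651.0], [590.0, 187.0]), (300, [789.0, -601.0], [576.0, 149.0])]
[(np.float64(-104.0), np.float64(36.5)), (np.float64(-6.4), np.float64(34.8)), (np.float64(-8.1), np.float64(-23.7)), (np.float64(-108.1), np.float64(-20.0))] [-1.0, -91.7, 177.9, 85.8] [1.07, 0.26, 0.31, 0.51]
[(np.float64(-105.0), np.float64(40.5)), (np.float64(-5.9), np.float64(37.0)), (np.float64(-8.3), np.float64(-23.9)), (np.float64(-108.1), np.float64(-20.2))] [-2.0, -92.2, 177.9, 87.1] [0.26, 0.33, 0.37, 0.26]
```

```bash
python3 -m creep '[[[6,-6,0],-9,0],[[12,-12,0],-18,0],[[17,-18,0],-27,0],[[21,-24,0],-36,0],[[24,-30,0],-45,0],[[26,-36,0],-54,0],[[27,-42,0],-63,0],[[27,-48,0],-72,0]]'
```

```text
time: 1.45
ee_pos: [482.1, 193.7, 231.6]
orientation: [0.721, 0.692, 0.0, 0.0]
force: [1.1, 1.0, 0.6]
finger_gap: 0.002
grip_force: 0.0
```

```bash
python3 -m creep '[[[0,-6,0],-9,0],[[0,-12,0],-18,0],[[0,-18,0],-27,0],[[0,-24,0],-36,0],[[-1,-30,0],-43.4,0],[[-2,-36,-2],-43.4,0],[[-3,-41,-5],-43.4,0],[[-4.4,-44.6,-10],-43.4,0],[[-4.4,-44.6,-10],-43.4,0],[[-4.4,-44.6,-10],-43.4,0]]'; python3 - <<'E'
from m import *
s=ctrl.sense(); print(s["ee_pos"],s["orientation"],s["joint_positions"].round(2),R.from_quat(s["orientation"]).as_matrix().round(3))
c=snap("scene"); p=proj(c,s["ee_pos"])[0]; print(p)
x,y=p.astype(int); x0=max(0,x-110);y0=max(0,y-110)
cv2.imwrite("pics/grip.png",cv2.resize(c["color"][y0:y0+190,x0:x0+220,::-1],None,fx=3,fy=3,interpolation=cv2.INTER_CUBIC)); print(x0,y0)
E
```

```text
time: 2.7
ee_pos: [437.8, -250.3, 132.0]
orientation: [0.925, 0.379, 0.0, 0.0]
force: [-0.6, -0.0, 0.5]
finger_gap: -0.003
grip_force: 0.0
[ 437.83973925 -250.34312839  131.96564799] [9.25380787e-01 3.79038506e-01 3.06078281e-04 3.40407134e-04] [-0.74  0.02  2.    0.    1.12  0.05] [[ 0.713  0.702  0.001]
 [ 0.702 -0.713 -0.   ]
 [ 0.     0.001 -1.   ]]
[316.52215841 216.32286876]
206 106
```

View pics/grip.png

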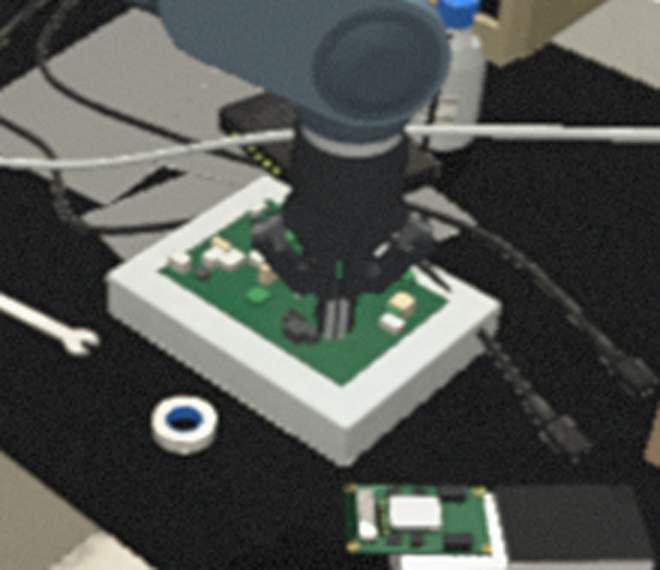

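The gripper is shut over the tray at image (317,216), with knuckles flaring about 60 mm above the tips. The board is unmoved at crop (420,518). The speed limit left the last move short, so I'll plan from the measured pose.

```bash
python3 -m creep '[[[0.5,-3.5,0],0,0],[[1.1,-6.8,-2],0,0],[[1.1,-6.8,-5],0,0],[[1.1,-6.8,-7],0,0],[[1.1,-6.8,-8.5],0,0],[[1.1,-6.8,-9],0,0],[[1.1,-6.8,-9],0,0],[[1.1,-6.8,-9],0,0]]'; python3 - <<'E'
from m import *
s=ctrl.sense(); F=np.array([443.2,-405.6]);a=np.radians(-45.4);X=np.array([np.cos(a),np.sin(a)]);Y=np.array([-X[1],X[0]])
d=s["ee_pos"][:2]-F; print(s["ee_pos"].round(2),"block",d@X,d@Y,s["force"].round(2))
E
```

```text
time: 3.75
ee_pos: [449.0, -318.7, 42.3]
orientation: [0.925, 0.379, 0.0, 0.001]
force: [-0.2, -0.2, -0.4]
finger_gap: -0.002
grip_force: 0.0
[ 449.03 -318.71   42.32] block -57.772152557498515 65.15678425427895 [-0.23 -0.15 -0.45]
```

```bash
python3 -m creep '[[[0,0,-0.08],0,0],[[-0.35,-0.35,-0.08],0,0],[[-0.7,-0.7,-0.08],0,0],[[-0.9,-0.9,-0.08],0,0],[[-1.05,-1.04,-0.08],0,0],[[-1.2,-1.19,-0.08],0,0],[[-1.35,-1.33,-0.08],0,0],[[-1.5,-1.48,-0.08],0,0],[[-1.6,-1.58,-0.08],0,0],[[-1.6,-1.58,-0.08],0,0]]'; cat > st.py <<'E'
from m import *
F=np.array([443.2,-405.6]);a=np.radians(-45.4);X=np.array([np.cos(a),np.sin(a)]);Y=np.array([-X[1],X[0]])
s=ctrl.sense(); d=s["ee_pos"][:2]-F; f=s["force"]
print("tcp block",(d@X).round(1),(d@Y).round(1),"z",s["ee_pos"][2].round(1),"force block",(f[:2]@X).round(1),(f[:2]@Y).round(1),f[2].round(1))
E
cat > bd.py <<'E'
from st import *
import sys
c=snap("top",sys.argv[1] if len(sys.argv)>1 else None); im,off=crop(c,(330,175,435,270))
h=cv2.cvtColor(im,cv2.COLOR_RGB2HSV); g=((h[...,1]>110)&(h[...,2]>50)&(h[...,0]>35)&(h[...,0]<90)).astype(np.uint8)
p=np.argwhere(cv2.morphologyEx(g,cv2.MORPH_OPEN,np.ones((3,3))))[::3]
P=np.array([onz(c,(x+.5)/4-.5+off[0],(y+.5)/4-.5+off[1],44)[:2]-F for y,x in p]); B=np.c_[P@X,P@Y].astype(np.float32)
r=cv2.minAreaRect(B); print("rect block frame",np.round(r[0],1),np.round(r[1],1),round(r[2],1)); print(cv2.boxPoints(r).round(1).tolist())
E
python3 bd.py
```

```text
time: 5.0
ee_pos: [432.3, -334.2, 40.5]
orientation: [0.925, 0.379, -0.0, 0.0]
force: [-0.1, 0.0, 0.1]
finger_gap: 0.003
grip_force: 0.0
tcp block -58.5 42.4 z 40.5 force block -0.1 -0.1 0.1Traceback (most recent call last):
  File "bd.py", line 6, in <module>
    P=np.array([onz(c,(x+.5)/4-.5+off[0],(y+.5)/4-.5+off[1],44)[:2]-F for y,x in p]); B=np.c_[P@X,P@Y].astype(np.float32)
                                                                                              ~^~
ValueError: matmul: Input operand 1 has a mismatch in its core dimension 0, with gufunc signature (n?,k),(k,m?)->(n?,m?) (size 2 is different from 0)
```

```bash
cat > bd.py <<'E'
from st import *
import sys
cam=sys.argv[1]; c=snap(cam,sys.argv[2] if len(sys.argv)>2 else None); im,off=crop(c,dict(top=(325,170,440,275),scene=(305,240,440,325))[cam])
h=cv2.cvtColor(im,cv2.COLOR_RGB2HSV); g=((h[...,1]>100)&(h[...,2]>40)&(h[...,0]>35)&(h[...,0]<95)).astype(np.uint8)
p=np.argwhere(cv2.morphologyEx(g,cv2.MORPH_OPEN,np.ones((3,3))))[::3]; print(len(p))
if len(p)>50:
    P=np.array([onz(c,(x+.5)/4-.5+off[0],(y+.5)/4-.5+off[1],44)[:2]-F for y,x in p]); B=np.c_[P@X,P@Y].astype(np.float32)
    r=cv2.minAreaRect(B); print("rect block frame",np.round(r[0],1),np.round(r[1],1),round(r[2],1)); print(cv2.boxPoints(r).round(1).tolist())
E
python3 bd.py scene pics/s1.png; python3 - <<'E'
import cv2
im=cv2.imread("pics/s1.png")[220:325,290:450]; cv2.imwrite("pics/s1c.png",cv2.resize(im,None,fx=4,fy=4,interpolation=cv2.INTER_CUBIC))
E
```

```text
tcp block -58.5 42.4 z 40.5 force block -0.8 0.6 0.9
1673
rect block frame [-58.3  -1.1] [96.8 62.6] 0.7
[[-107.0999984741211, 29.600000381469727], [-106.30000305175781, -33.0], [-9.5, -31.700000762939453], [-10.300000190734863, 30.899999618530273]]
```

View pics/s1c.png

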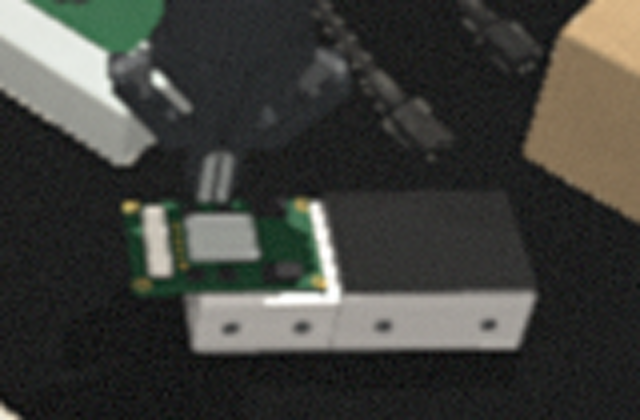

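The fingertip (crop 215,180) touches the board's left side, and the board now sits about centred and square on the step. Next I'll back off and go round to the near end.

```bash
python3 -m creep '[[[0.8,0.8,0],0,0],[[1.5,1.5,0],0,0],[[1.5,1.5,3],0,0],[[0,2,6],10,0],[[-2,2.5,6],20,0],[[-4.5,3,6],30,0],[[-7,3.2,6],40,0],[[-9.4,3.5,6],50,0],[[-9.4,3.5,6],60,0],[[-9.4,3.5,5],70,0],[[-9.4,3.5,3],80,0],[[-9.4,3.5,0],90,0],[[-9.4,3.5,-1.7],90,0],[[-9.4,3.5,-1.8],90,0],[[-9.4,3.5,-1.8],90,0]]'; python3 bd.py top; python3 bd.py scene
```

```text
time: 6.98
ee_pos: [338.9, -299.3, 23.1]
orientation: [0.386, 0.922, -0.0, 0.0]
force: [0.1, 0.4, 0.3]
finger_gap: -0.001
grip_force: 0.0
tcp block -148.9 0.4 z 23.1 force block -0.2 0.4 0.3
1440
rect block frame [-40.    2.9] [66.7 58.7] 0.1
[[-73.4000015258789, 32.20000076293945], [-73.30000305175781, -26.5], [-6.699999809265137, -26.399999618530273], [-6.699999809265137, 32.29999923706055]]
tcp block -148.7 0.3 z 23.4 force block -0.0 -0.3 0.7
281
rect block frame [-57.5   0.4] [96.5 60.7] 3.9
[[-107.69999694824219, 27.399999618530273], [-103.5, -33.20000076293945], [-7.300000190734863, -26.600000381469727], [-11.399999618530273, 34.0]]
```

```bash
python3 -m creep '[[[0.8,-0.6,0],0,0],[[1.5,-1.3,0],0,0],[[1.93,-1.75,0],0,0],[[2.07,-1.9,0],0,0],[[2.21,-2.03,0],0,0],[[2.35,-2.18,0],0,0],[[2.49,-2.32,0],0,0],[[2.6,-2.42,0],0,0],[[2.66,-2.5,0],0,0],[[2.66,-2.5,0],0,0]]'; python3 bd.py top; python3 bd.py scene
```

```text
time: 8.32
ee_pos: [365.0, -324.1, 22.5]
orientation: [0.386, 0.922, -0.0, 0.0]
force: [0.0, 0.3, 0.1]
finger_gap: 0.001
grip_force: 0.1
tcp block -112.9 1.5 z 22.5 force block -0.2 0.2 0.1
221
rect block frame [-4.5 -2.3] [48.7  9.1] 80.6
[[-13.0, -25.600000381469727], [-4.0, -27.100000381469727], [3.9000000953674316, 20.899999618530273], [-5.099999904632568, 22.399999618530273]]
tcp block -112.9 1.6 z 22.5 force block -0.2 0.6 -0.1
199
rect block frame [-51.6  -1.1] [93.9 61.7] 1.2
[[-99.19999694824219, 28.700000762939453], [-97.9000015258789, -33.0], [-4.099999904632568, -31.0], [-5.400000095367432, 30.700000762939453]]
```

```bash
python3 -m creep '[[[0.04,-0.04,0],0,0],[[0.08,-0.08,0],0,0],[[0.12,-0.12,0],0,0],[[0.16,-0.16,0],0,0],[[0.16,-0.16,0],0,0]]'; python3 st.py;  python3 -m creep '[[[0.04,-0.04,0],0,0],[[0.08,-0.08,0],0,0],[[0.12,-0.12,0],0,0],[[0.12,-0.12,0],0,0]]'; python3 st.py; python3 -c "
from h import *
c=snap('scene'); cv2.imwrite('pics/s2c.png',cv2.resize(c['color'][220:325,290:450,::-1],None,fx=4,fy=4,interpolation=cv2.INTER_CUBIC))"
```

```text
time: 9.05
ee_pos: [366.3, -325.3, 22.4]
orientation: [0.386, 0.922, 0.0, -0.001]
force: [-3.8, 2.2, 2.1]
finger_gap: 0.001
grip_force: 1.9
tcp block -111.2 1.6 z 22.4 force block -4.3 -1.2 2.1
time: 9.55
ee_pos: [366.3, -325.3, 21.8]
orientation: [0.386, 0.922, 0.001, -0.003]
force: [-8.2, 5.3, 6.8]
finger_gap: 0.002
grip_force: 4.6
tcp block -111.1 1.6 z 21.8 force block -9.6 -2.1 6.8
```

View pics/s2c.png

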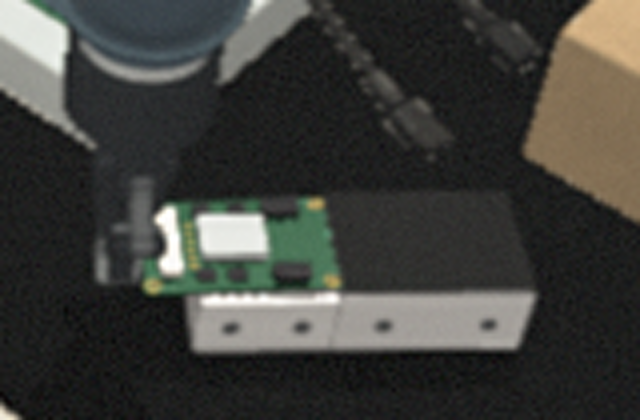

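The board's far edge is flush with the wall (crop column ≈325–335) and the fingertips are on its near edge at (160,245). Contact friction is high, with ratio at least 0.7. Next I'll raise along the arc while keeping that light pressure.

```bash
python3 -m creep '[[[0,0,0.3],0,0],[[0,0,0.6],0,0],[[0,0,0.9],0,0],[[0,0,1.2],0,0],[[0.03,-0.03,1.5],0,0],[[0.05,-0.05,1.8],0,0],[[0.08,-0.08,2.1],0,0],[[0.08,-0.08,2.1],0,0]]'; python3 st.py; python3 bd.py scene pics/s3.png
```

```text
time: 10.6
ee_pos: [367.4, -326.2, 42.6]
orientation: [0.386, 0.922, 0.001, -0.002]
force: [-5.2, 4.0, -0.4]
finger_gap: 0.001
grip_force: 2.9
tcp block -109.8 1.8 z 42.6 force block -6.5 -0.9 -0.4
tcp block -109.8 1.8 z 42.6 force block -6.5 -0.9 -0.4
1597
rect block frame [-46.1  10.5] [63.1 94.1] 83.2
[[-96.5999984741211, -15.199999809265137], [-3.200000047683716, -26.399999618530273], [4.300000190734863, 36.29999923706055], [-89.0999984741211, 47.5]]
```

```bash
python3 -m creep '[[[0.05,-0.05,0.35],0,0],[[0.11,-0.11,0.68],0,0],[[0.17,-0.17,1.0],0,0],[[0.24,-0.24,1.34],0,0],[[0.36,-0.36,1.83],0,0],[[0.5,-0.51,2.3],0,0],[[0.6,-0.61,2.6],0,0],[[0.71,-0.72,2.9],0,0],[[0.86,-0.87,3.28],0,0],[[1.02,-1.03,3.66],0,0],[[1.2,-1.2,3.98],0,0],[[1.37,-1.39,4.3],0,0],[[1.37,-1.39,4.3],0,0]]'; python3 st.py; python3 -c "
from h import *
c=snap('scene'); cv2.imwrite('pics/s4c.png',cv2.resize(c['color'][200:325,290:450,::-1],None,fx=4,fy=4,interpolation=cv2.INTER_CUBIC))"
```

```text
time: 12.28
ee_pos: [380.9, -339.9, 86.5]
orientation: [0.386, 0.922, 0.001, -0.003]
force: [-10.0, 8.3, 9.0]
finger_gap: 0.001
grip_force: 6.6
tcp block -90.5 1.8 z 86.5 force block -13.0 -1.3 9.0
```

View pics/s4c.png

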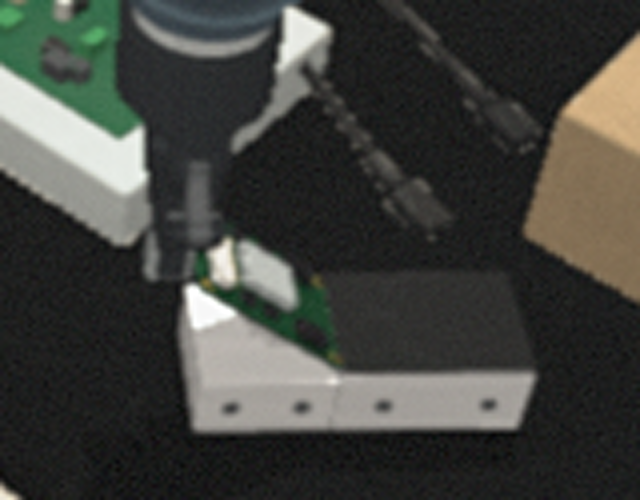

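The board is tipped about 40°, with its lead edge square in the wall corner at crop (330,355) and the finger on the raised near edge at (195,270). I'll continue along the arc with a bit more lift.

```bash
python3 -m creep '[[[0.02,-0.02,0.3],0,0],[[0.17,-0.17,0.5],0,0],[[0.36,-0.37,0.75],0,0],[[0.57,-0.58,1.05],0,0],[[0.8,-0.81,1.35],0,0],[[1.03,-1.04,1.6],0,0],[[1.27,-1.29,1.87],0,0],[[1.52,-1.54,2.1],0,0],[[1.77,-1.8,2.33],0,0],[[2.03,-2.06,2.55],0,0],[[2.3,-2.33,2.73],0,0],[[2.58,-2.62,2.9],0,0],[[2.86,-2.9,3.07],0,0],[[3.15,-3.2,3.22],0,0],[[3.43,-3.48,3.33],0,0],[[3.43,-3.48,3.33],0,0]]'; python3 st.py; python3 -c "
from h import *
c=snap('scene'); cv2.imwrite('pics/s5c.png',cv2.resize(c['color'][180:325,290:450,::-1],None,fx=4,fy=4,interpolation=cv2.INTER_CUBIC))"
```

```text
time: 14.32
ee_pos: [416.8, -376.6, 120.0]
orientation: [0.386, 0.922, -0.0, 0.0]
force: [0.6, -0.1, 0.6]
finger_gap: -0.002
grip_force: 0.1
tcp block -39.1 1.5 z 120.0 force block 0.5 0.3 0.6
```

View pics/s5c.png

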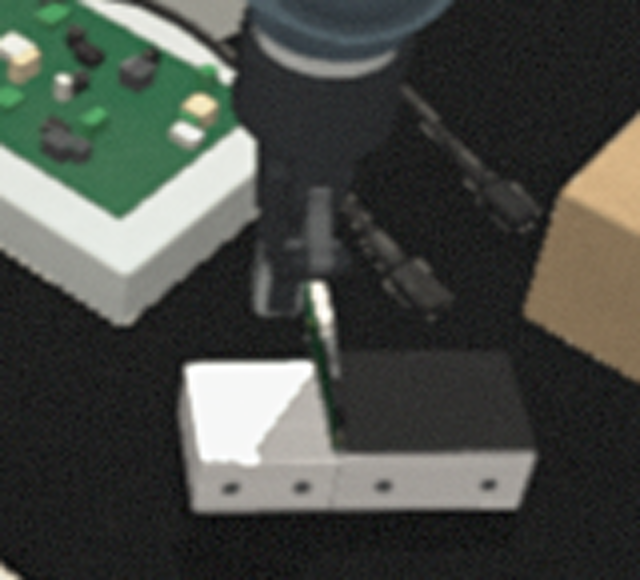

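The board stands about 80° upright at the wall (crop (320,360)), with the finger touching its solder side near the top. I'll now ease it past the balance point.

```bash
python3 -m creep '[[[0.2,-0.2,0.05],0,0],[[0.4,-0.41,0.1],0,0],[[0.6,-0.61,0.13],0,0],[[0.8,-0.81,0.16],0,0],[[1.0,-1.01,0.2],0,0],[[1.2,-1.22,0.2],0,0],[[1.4,-1.42,0.2],0,0],[[1.6,-1.62,0.2],0,0],[[1.75,-1.77,0.2],0,0],[[1.9,-1.93,0.2],0,0],[[2.05,-2.08,0.2],0,0],[[2.2,-2.23,0.2],0,0]]'; python3 st.py; python3 bd.py scene pics/s6.png
```

```text
time: 15.88
ee_pos: [438.7, -398.8, 121.8]
orientation: [0.386, 0.922, -0.0, -0.0]
force: [0.2, -0.0, -0.2]
finger_gap: 0.003
grip_force: 0.0
tcp block -8.1 1.6 z 121.8 force block 0.1 0.1 -0.2
tcp block -8.1 1.6 z 121.8 force block 0.1 0.1 -0.2
1321
rect block frame [15.6 27.7] [108.8  29.8] 77.6
[[-10.699999809265137, -22.200000762939453], [18.5, -28.600000381469727], [41.79999923706055, 77.69999694824219], [12.600000381469727, 84.0999984741211]]
```

```bash
python3 -m creep '[[[0.2,-0.2,0],0,0],[[0.4,-0.41,0],0,0],[[0.6,-0.61,0],0,0],[[0.8,-0.81,0],0,0],[[1.0,-1.01,0],0,0],[[1.1,-1.12,0],0,0],[[1.1,-1.12,0],0,0]]'; python3 st.py; python3 bd.py scene pics/s7.png; python3 bd.py top pics/t7.png
```

```text
time: 16.8
ee_pos: [449.6, -409.9, 121.8]
orientation: [0.386, 0.922, 0.0, -0.0]
force: [-0.3, 0.2, 0.7]
finger_gap: -0.002
grip_force: 0.0
tcp block 7.6 1.5 z 121.8 force block -0.4 -0.1 0.7
tcp block 7.6 1.5 z 121.8 force block -0.4 -0.1 0.7
2306
rect block frame [50.6 11.6] [64.4 99. ] 89.2
[[0.6000000238418579, -19.899999618530273], [99.5999984741211, -21.399999618530273], [100.5, 43.0], [1.600000023841858, 44.5]]
tcp block 7.5 1.6 z 121.7 force block -0.4 -0.5 0.9
0
```

It has fallen over. I'll back well clear and measure.

```bash
python3 -m creep '[[[-2,2,1],0,0],[[-4,4,4],0,0],[[-5,8,7],0,0],[[-5,13,8],0,0],[[-5,18,8],0,0],[[-5,23,8],0,0],[[-5,27,8],0,0],[[-5,27,8],0,0],[[-5,27,8],0,0]]'; sed -i 's/v,s in/v,s in/; s/,44)\[:2\]/,ZP)[:2]/; s/^import sys/import sys; ZP=58/' bd.py; python3 bd.py top pics/t8.png; python3 bd.py scene; python3 - <<'E'
from st import *
E=[]
for n in("top","scene"):
    c=snap(n); C=[F+x*X+y*Y for x,y in((0,32),(100,32),(100,-28),(0,-28))]
    for ch in(1,):
        E,Q=quad(c,C,58,ch,9); print(n,[(((q-F)@X).round(1),((q-F)@Y).round(1)) for q in Q],[round(float(e[3]+45.4),1) for e in E],[round(float(e[2]),2) for e in E])
E
```

```text
time: 18.02
ee_pos: [399.7, -140.2, 202.0]
orientation: [0.386, 0.922, -0.0, 0.0]
force: [1.0, -0.3, 0.0]
finger_gap: -0.002
grip_force: 0.0
tcp block -219.5 155.4 z 202.0 force block 0.9 0.5 0.0
4891
rect block frame [46.4  1.5] [100.6  61.3] 0.8
[[-4.300000190734863, 31.5], [-3.4000000953674316, -29.899999618530273], [97.0999984741211, -28.399999618530273], [96.19999694824219, 32.900001525878906]]
tcp block -219.3 155.2 z 202.0 force block 0.7 0.4 0.0
1304
rect block frame [45.6 -0.2] [97.2 64.1] 0.3
[[-3.200000047683716, 31.600000381469727], [-2.799999952316284, -32.5], [94.4000015258789, -32.0], [94.0, 32.099998474121094]]
tcp block -219.2 155.0 z 201.9 force block -0.3 0.1 0.5
top [(np.float64(-6.0), np.float64(25.6)), (np.float64(96.4), np.float64(40.7)), (np.float64(95.8), np.float64(-27.5)), (np.float64(-5.7), np.float64(-29.2))] [8.4, -90.6, 181.0, 90.2] [2.31, 0.29, 0.24, 0.32]
scene [(np.float64(-5.2), np.float64(29.1)), (np.float64(95.9), np.float64(32.3)), (np.float64(94.6), np.float64(-30.3)), (np.float64(-9.3), np.float64(-30.2))] [1.8, -91.2, 180.0, 86.0] [0.72, 0.55, 0.69, 0.49]
```

The board measures 100 × 61 mm on the pad, within about 1° of square. It is roughly 4 mm short of pad centre in x and 1 mm off in y, solder-side up and at rest. The robot is clear, so I'm handing in.

```bash
python3 -c "
from plant import ctrl
print(ctrl.finish_job())"
```

```text
the job is handed in; nothing more can be done
None
```

I handed the job in at about 18 s: the board went square against the wall and was tipped over it with light finger pushes, and by camera it now lies solder-side up on the rubber step, within about 1° of square; the near end was raised by friction on its edge, because the tool only points down.

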